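# Show the colleague the flask left open and its stopper

### The job

One of the three conical flasks has been left without its stopper: press the round button on the call box fully down to bring up your colleague at the bench camera and let it spring back, then point out the fault by holding the fingertips about two centimetres above the middle of the open flask's mouth for two seconds, and after that about two centimetres above the loose stopper on the bench for two seconds. Only point: do not touch, move or lift the flasks or the stopper, and leave everything else on the bench where it is. Do not bring the fingertips close above a closed flask's stopper on the way, so that the wrong one is not pointed out.

Things in the scene. Friction and masses are not known exactly. Their poses are not given: they have to be found in the camera images.
- flask_open: the open flask: conical glass flask, base 67 mm across, 114 mm high, neck 27 mm across with a 33 mm lip; stands upright, loose and easily tipped; origin at the centre of its underside, z up; its mouth, 114 mm up, is empty
- flask_open_top (a point): centre of the open flask's mouth, level with its lip (114 mm above the bench); pointing is judged at the middle between the two fingertips, which should stay within about 2 cm sideways of this point and about 0.5 to 4 cm above it
- flask_a: a closed flask: conical glass flask, base 67 mm across, 114 mm high, neck 27 mm across with a 33 mm lip; stands upright, loose and easily tipped; origin at the centre of its underside, z up; an off-white stopper in its neck reaches up to 128 mm
- flask_a_top (a point): centre of the top of flask_a's seated stopper, 128 mm above the bench
- flask_b: the other closed flask: conical glass flask, base 67 mm across, 114 mm high, neck 27 mm across with a 33 mm lip; stands upright, loose and easily tipped; origin at the centre of its underside, z up; an off-white stopper in its neck reaches up to 128 mm
- flask_b_top (a point): centre of the top of flask_b's seated stopper, 128 mm above the bench
- stopper: the loose off-white stopper, a plain tapered bung 28 mm high, 29 mm across below and 23 mm on top, standing upright on the bench between the robot and the flasks; origin at the centre of its underside
- stopper_top (a point): centre of the loose stopper's top face, 28 mm above the bench; pointing is judged as for the open flask
- callbox: call box fixed to the bench, a grey box 110 (x) x 130 (y) x 45 mm high with slots and a small black dial (8 mm high) on top besides the button; origin at the centre of its underside
- call_button_top (a point): centre of the top face of the call box's round white button (32 mm across, in a black collar); it is pressed straight down
- call_button (a joint): how far the button is pressed, m: 0 up, 0.006 fully down; a spring resists with 5 N at full travel and brings it back
- reagent: amber bottle, 60 mm across, 150 mm high; loose bystander, leave alone; origin at the centre of its underside
- beaker: small open glass beaker, 54 mm across, 70 mm high; loose bystander, leave alone; origin at the centre of its underside
- petri: clear round culture dish, 92 mm across, 16 mm high; loose bystander, leave alone; origin at the centre of its underside
- slidebox: flat blue slide box, 90 x 75 x 30 mm; loose bystander, leave alone; origin at the centre of its underside
- vial: small capped vial, 25 mm across, 45 mm high; loose bystander, leave alone; origin at the centre of its underside
- jar: glass jar with white lid, 64 mm across, 75 mm high; loose bystander, leave alone; origin at the centre of its underside
- spatula: narrow steel laboratory spatula, 178 mm long, 7 to 13 mm wide, 4 mm thick, lying flat; loose bystander, leave alone; origin at the centre of its underside
Mind the look-alikes: they are no part of the job. There is more than one size of the callbox; the one meant has the size given above. Leave any purple look-alike of the flask_b alone.

How it is judged:
On the way, in this order (a step that is already met when the one before it is completed fails the run):
1. the call button is pressed fully down (value of joint call_button above 0.0045 m), for 0.05 s.
2. the call button has sprung back (value of joint call_button below 0.0015 m), for 0.1 s.
3. the fingertips dwell just above the open flask's mouth (horizontal distance between the grasp point and flask_open_top below 0.025 m and z of the grasp point in the frame of flask_open_top between 0.018 and 0.068 m), for 1.5 s.
4. the fingertips dwell just above the loose stopper (horizontal distance between the grasp point and stopper_top below 0.025 m and z of the grasp point in the frame of stopper_top between 0.018 and 0.068 m), for 1.5 s.
At the end, for the whole second after the job is handed in: The button is up again (within 1.5 mm); the three flasks and the loose stopper stand upright and at rest within 6 mm of where they started; every bystander is within 20 mm of where it started (value of joint call_button below 0.0015 m and angle between each of flask_open, flask_a, flask_b, stopper's own z axis and vertical below 0.1 rad and distance of each of flask_open, flask_a, flask_b, stopper from where it was at the start of the episode below 0.006 m and linear speed of each of flask_open, flask_a, flask_b, stopper below 0.02 m/s and distance of each of reagent, beaker, petri, slidebox, vial, jar, spatula from where it was at the start of the episode below 0.02 m); the robot touches nothing.
It fails at once if a flask or the loose stopper is touched by the robot (contact force between any of the fingers, the arm and flask_open above 0.3 N or contact force between any of the fingers, the arm and flask_a above 0.3 N or contact force between any of the fingers, the arm and flask_b above 0.3 N or contact force between any of the fingers, the arm and stopper above 0.3 N).
It fails at once if a flask or the loose stopper is moved or lifted (over 10 mm) (distance of any of flask_open, flask_a, flask_b, stopper from where it was at the start of the episode above 0.01 m).
It fails at once if the fingertips come close above a closed flask's stopper (within 2 cm sideways and 3 cm above) ((horizontal distance between the grasp point and flask_a_top below 0.02 m and z of the grasp point in the frame of flask_a_top between 0 and 0.05 m) or (horizontal distance between the grasp point and flask_b_top below 0.02 m and z of the grasp point in the frame of flask_b_top between 0 and 0.05 m)).
It fails at once if a bystander is disturbed (moved over 30 mm) (distance of any of reagent, beaker, petri, slidebox, vial, jar, spatula from where it was at the start of the episode above 0.03 m).
It also fails if it takes over 54 s, if anything falls off the work surface, if the arm or the gripper's body presses on something with over 40 N, if the wrist force passes 120 N, or if a joint passes its speed limit or range.

### The arm

A 7-joint arm with a two-finger parallel gripper is mounted at the origin on the work surface. World frame = base frame: x ahead of the robot, y to its left, z up, the work surface at z = 0. Lengths are in m, angles in rad, forces in N, time in s.
With the tool pointing down it reaches from about 0.425 to 0.925 m from the base axis. Payload 6.8 kg.
Tool frame: the origin (TCP) lies midway between the tips of the shut fingers; the grasp point (between the pads) lies 19 mm behind it; z points along the fingers, y is the direction in which the jaws open and shut (so a half turn about z gives the same grasp; the last joint's range is limited). The gripper opens to 85 mm and grips with 20 to 120 N. Pads are 22 mm wide; open, the fingers measure 114 mm over their backs; the gripper's body (76 mm by 85 mm) begins 54 mm behind the grasp point. The pads swing forward as they close: fully open they stand 13 mm farther back than shut.
Start: joints at [1.085, 0.477, 0.022, 1.555, -0.011, 1.109, -0.083], TCP at [0.249, -0.627, 0.2] pointing down, gripper open.
Joint ranges: [-2.96, 2.96], [-0.34, 2.1], [-1.41, 1.46], [0.24, 2.44], [-1.37, 4.51], [0.17, 1.92], [-2.96, 2.96]. Speed limits (rad/s): [2.39, 2.39, 3.14, 3.14, 3.14, 3.14, 3.14].

### API

Orientations are given as a unit quaternion [w, x, y, z].
In Python, from station import bot gives the robot as it stands. The module is installed in compiled form; this text tells all that it offers.
- The arm moves only by the tool play_rows, never from a script. Its argument "motion" is a list of rows, each a list of 2 entries, a list of its own where there are three numbers: the shift along the tool's x, y, z as a fraction of full scale, then the turn, a rotation vector about the tool's x, y, z as a fraction of full scale. In form: [[[tx, ty, tz], [rx, ry, rz]], ...]. A call has 1 to 8 rows; each row is the pose to reach, as a shift and turn from the pose measured when the call began, along the tool's axes at that moment, turning the shorter way round; what a row does not reach only later rows make up. Full scale, the value 1, is 400 mm for a shift and 360 degrees for a turn. A row lasts 1/10 s, in which the tool goes at most 50 mm and 8.59 degrees, less where a joint would pass 70% of its speed; a pose out of reach is approached as far as the arm can. A call with a number of a shift or a turn outside -1 to 1 is refused whole. A call with a gripper value outside its range is refused whole. "fingers" is the finger opening in mm, from 0 to 85.4, set as the call begins (left out, the last holds). The fingers move at their own pace and stop on an object; "grip_force" is the grip in N (left out, the last holds). Time passes only in rows, so rows that repeat a pose let the fingers close. It gives the time, the measured TCP pose, the force and the opening at its end, in the units of the state.
- bot.get_obs(): the state, without advancing time (a new reading comes with each control period).
- bot.read_camera(name): name is "scene" or "top" or "wrist"; returns a dict with "pixels" (480x640x3 uint8, red, green, blue), "range_z" (480x640 float32, m along the optical axis (not along the pixel's ray), 0 where there is no reading), "fovy" (degrees; the focal length in pixels is half the picture's height over the tangent of half this angle, whatever the lens; pixels are square), "cx", "cy" (the principal point, pixels), "k1" (the pictures are not rectified: a ray, as slopes to the right and down, at radius r is drawn at 1 + k1 r^2 times it, then the intrinsics apply), "pose" (4x4, takes a point from camera to world coordinates). Camera axes: x right, y down, z forward; pixel columns grow to the right and rows downward; lengths in m; the calibration is good to about 2 mm. A picture is of the moment at which its call begins.
- bot.hand_in(): hands the job in, once; it reports no verdict.
The state is a dict: "t": time; "q": joint angles; "joint_vel": joint speeds; "joint_torque": joint torques, N m; "eef_pos": TCP position; "tool_rot": TCP orientation; "contact_force": force on the tool from outside, world axes, zero at the start; "torque": the same for the moment, N m; "gripper_width": opening from 0.0 (shut) to 1.0 (fully open).
Only numpy, scipy, OpenCV 4.12 (cv2) and the standard library are available. Lean on these libraries where they do the work, as an engineer would, in place of code of your own. Each camera call takes 0.05 s, during which the arm holds its last target.

## Working session

There is one attempt and no reset: what is moved stays moved. The work goes in short steps, Python scripts to look and compute and a tool call to move; the robot and the scene stay as the last step left them, time stands still between calls to the robot, and variables do not carry over. Pictures are saved under pics/ and viewed, and the job is handed in when it is done.

Besides the shell and the picture viewer there is one more tool, called after "Call:" in YAML: its name, and indented under it one key for each argument. play_rows: Moves the arm, as the interface text tells. Shift numbers are shares of 400 mm and turn numbers shares of 360 degrees, none past 1 either way. Its arguments: {"type":"object","properties":{"motion":{"type":"array"},"fingers":{"type":"number"},"grip_force":{"type":"number"}},"required":["motion"]}

```bash
mkdir -p pics; cat > h.py <<'E'
import numpy as np,cv2
from station import bot
def save(n,tag):
    c=bot.read_camera(n); cv2.imwrite(f'pics/{tag}.png',c['pixels'][:,:,::-1]); np.savez(f'{tag}.npz',**c); return c
def ray(c,u,v):
    f=240/np.tan(np.radians(float(c['fovy']))/2)
    d=np.array([(u-c['cx'])/f,(v-c['cy'])/f]); s=d.copy()
    for _ in range(20): s=d/(1+c['k1']*(s@s))
    P=c['pose']; return P[:3,3],P[:3,:3]@np.array([s[0],s[1],1])
def onz(c,u,v,z):
    o,d=ray(c,u,v); return o+d*(z-o[2])/d[2]
def dep(c,u,v):
    o,d=ray(c,u,v); return o+d*c['range_z'][int(round(v)),int(round(u))]
E
python3 - <<'E'
from h import *
for n in('scene','top','wrist'):
    c=save(n,n+'0'); print(n,c['fovy'],c['cx'],c['cy'],c['k1'],c['pose'].round(3).tolist())
print(bot.get_obs())
E
```

```text
scene 49.77609164086762 312.6491676572099 240.53343860552903 -0.076007721091028 [[-0.0, 0.752, -0.659, 1.363], [1.0, 0.008, 0.009, -0.077], [0.012, -0.659, -0.752, 0.986], [0.0, 0.0, 0.0, 1.0]]
top 57.26128759946539 318.3654701411921 239.28303913028654 -0.029460761230208927 [[0.019, -0.988, 0.152, 0.446], [-1.0, -0.018, 0.008, -0.055], [-0.005, -0.152, -0.988, 1.093], [0.0, 0.0, 0.0, 1.0]]
wrist 61.79630444438817 321.59228234835604 241.18188482040014 -0.05848547736911246 [[0.369, -0.878, -0.306, 0.328], [-0.929, -0.349, -0.12, -0.596], [-0.002, 0.328, -0.945, 0.372], [0.0, 0.0, 0.0, 1.0]]
{'t': 0.15, 'q': array([ 1.084923  ,  0.47762512,  0.02233598,  1.55619749, -0.01152087,
        1.10932958, -0.08309952]), 'joint_vel': array([ 0.00158252, -0.00244006, -0.00045018, -0.0052051 ,  0.00023553,
       -0.00122319,  0.00021026]), 'joint_torque': array([ 2.89451149e-03, -5.96921039e+01,  1.61024954e+00, -2.81492239e+01,
        1.26446108e-02,  6.56344360e-03,  2.22135355e-05]), 'eef_pos': array([ 0.24879393, -0.62693653,  0.19945024]), 'tool_rot': array([-6.95011771e-04,  9.82211879e-01,  1.87774631e-01, -1.72118672e-04]), 'contact_force': array([ 0.41841185, -0.18046008, -0.09019228]), 'torque': array([ 0.03845878, -0.00223701, -0.01270618]), 'gripper_width': 1.0001527672284425}
```

View pics/scene0.png

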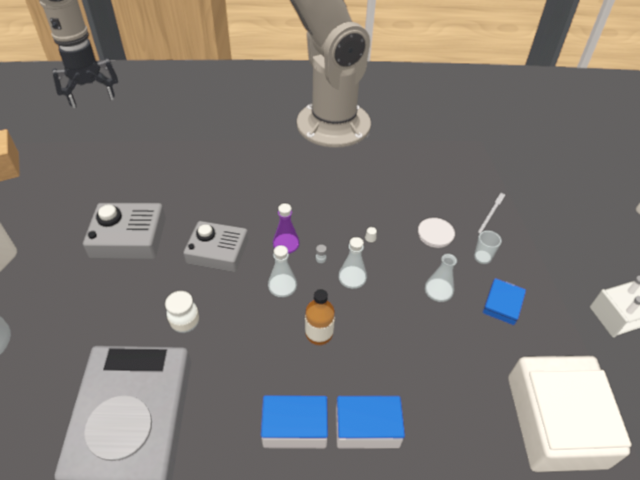

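View pics/top0.png

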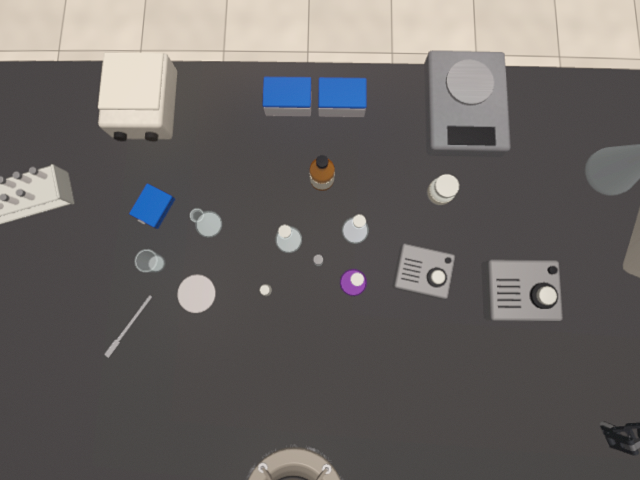

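Two call boxes are in view: the smaller at top (425,271) and the larger at top (525,290). I'll measure both, plus the flask tops and the stopper.

```bash
python3 - <<'E'
from h import *
c=dict(np.load('top0.npz')); s=dict(np.load('scene0.npz'))
# box corners in top (top face)
hsv=cv2.cvtColor(c['pixels'],cv2.COLOR_RGB2HSV)
m=((hsv[...,1]<40)&(hsv[...,2]>75)&(hsv[...,2]<190)).astype(np.uint8)
for (x0,x1,y0,y1) in((390,460,240,303),(480,568,255,325)):
    mm=np.zeros_like(m); mm[y0:y1,x0:x1]=m[y0:y1,x0:x1]
    pts=cv2.findNonZero(mm)
    r=cv2.minAreaRect(pts); b=cv2.boxPoints(r)
    for z in(.03,.045): 
        w=np.array([onz(c,*p,z) for p in b]); print('box',z,b.round(0).tolist(),w.round(3).tolist(),np.linalg.norm(w[1]-w[0]),np.linalg.norm(w[2]-w[1]))
def blob(c,x0,x1,y0,y1,thr):
    g=c['pixels'][y0:y1,x0:x1].min(2); n,l,st,ce=cv2.connectedComponentsWithStats((g>thr).astype(np.uint8))
    i=1+np.argmax(st[1:,4]); print(st[i]); return ce[i]+[x0,y0]
for n,u,v in(('small btn',437,277),('big btn',545,295),('fa',285,231),('fb',359,221),('purple',357,279),('stopper',265,290),('boxtop s',425,287),('boxtop b',540,312),('reagent',322,161),('jar',446,186),('vial',318,260)):
    print('top',n,dep(c,u,v).round(3))
for n,u,v in(('small btn',205,231),('big btn',108,212),('fa',281,252),('fb',356,243),('stopper',371,232),('openlip',449,260)):
    print('scene',n,dep(s,u,v).round(3))
for z in(.114,0): print(z,onz(c,197,215,z),onz(s,449,260,z))
print('base open',onz(c,209,224,0),onz(s,441,290,0))
for t,cc,x,y,k in(('top',c,120,140,(170,330)),('scene',s,390,180,(0,0))):
    im=cc['pixels'][y:y+130,x:x+170,::-1]; cv2.imwrite(f'pics/crop_{t}.png',cv2.resize(im,None,fx=4.5,fy=4.5,interpolation=cv2.INTER_CUBIC))
im=c['pixels'][190:330,390:575,::-1]; cv2.imwrite('pics/crop_box.png',cv2.resize(im,None,fx=4,fy=4,interpolation=cv2.INTER_CUBIC))
E
```

```text
box 0.03 [[390.0, 240.0], [459.0, 240.0], [459.0, 302.0], [390.0, 302.0]] [[0.611, -0.222, 0.03], [0.614, -0.391, 0.03], [0.464, -0.386, 0.03], [0.461, -0.221, 0.03]] 0.1691837427886142 0.15053018750089303
box 0.045 [[390.0, 240.0], [459.0, 240.0], [459.0, 302.0], [390.0, 302.0]] [[0.609, -0.219, 0.045], [0.612, -0.386, 0.045], [0.464, -0.382, 0.045], [0.461, -0.218, 0.045]] 0.16679548506952518 0.1484052499842659
box 0.03 [[480.0, 255.0], [567.0, 255.0], [567.0, 324.0], [480.0, 324.0]] [[0.578, -0.441, 0.03], [0.582, -0.656, 0.03], [0.416, -0.645, 0.03], [0.413, -0.435, 0.03]] 0.2148164520239191 0.16675327680171284
box 0.045 [[480.0, 255.0], [567.0, 255.0], [567.0, 324.0], [480.0, 324.0]] [[0.576, -0.436, 0.045], [0.58, -0.647, 0.045], [0.416, -0.637, 0.045], [0.413, -0.43, 0.045]] 0.21178402679631042 0.16439932840252966
top small btn [ 0.52  -0.325  0.067]
top big btn [ 0.482 -0.565  0.09 ]
top fa [0.612 0.028 0.127]
top fb [ 0.638 -0.137  0.128]
top purple [ 0.508 -0.133  0.13 ]
top stopper [0.484 0.08  0.028]
top boxtop s [ 0.498 -0.302  0.043]
top boxtop b [ 0.443 -0.567  0.058]
top reagent [ 0.77  -0.052  0.146]
top jar [ 0.738 -0.35   0.073]
top vial [ 0.558 -0.047  0.044]
scene small btn [ 0.528 -0.325  0.067]
scene big btn [ 0.487 -0.566  0.087]
scene fa [ 0.643 -0.135  0.127]
scene fb [0.615 0.029 0.127]
scene stopper [0.492 0.081 0.028]
scene openlip [0.638 0.238 0.098]
0.114 [0.64805813 0.23057738 0.114     ] [0.65113649 0.2324329  0.114     ]
0 [0.67155086 0.26385216 0.        ] [0.55814351 0.27289894 0.        ]
base open [0.64878906 0.23180798 0.        ] [6.49666049e-01 2.37930361e-01 1.11022302e-16]
```

View pics/crop_box.png

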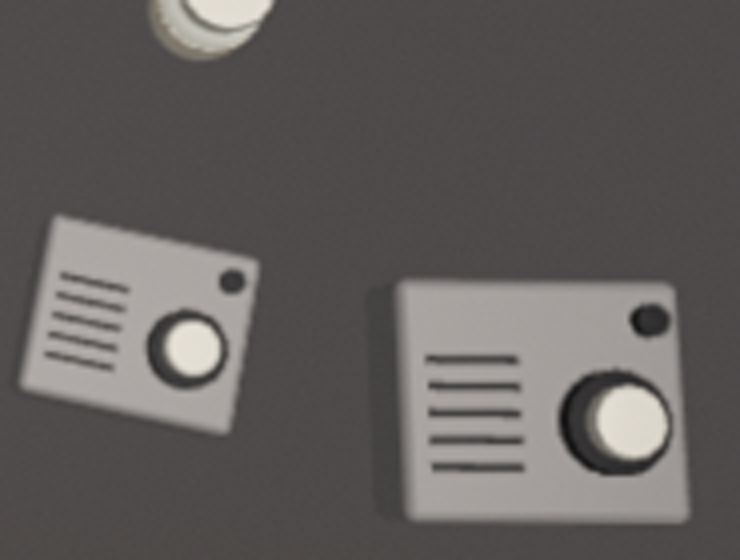

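View pics/crop_top.png

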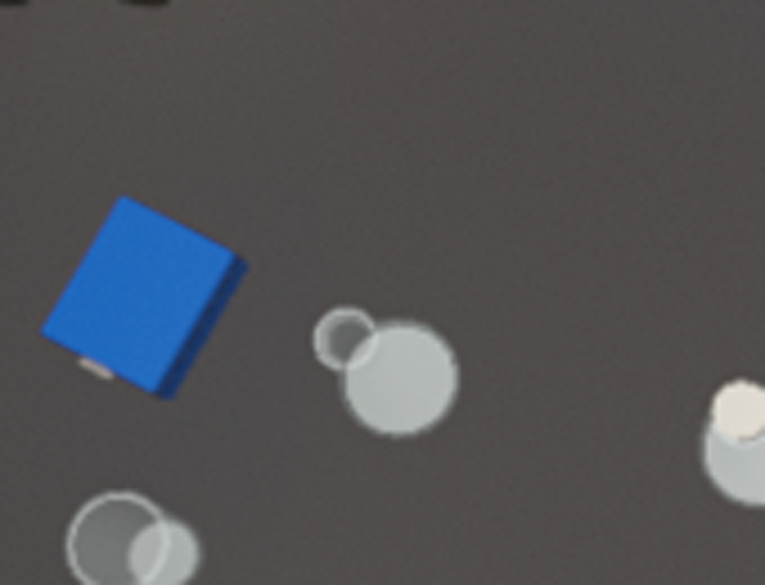

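View pics/crop_scene.png

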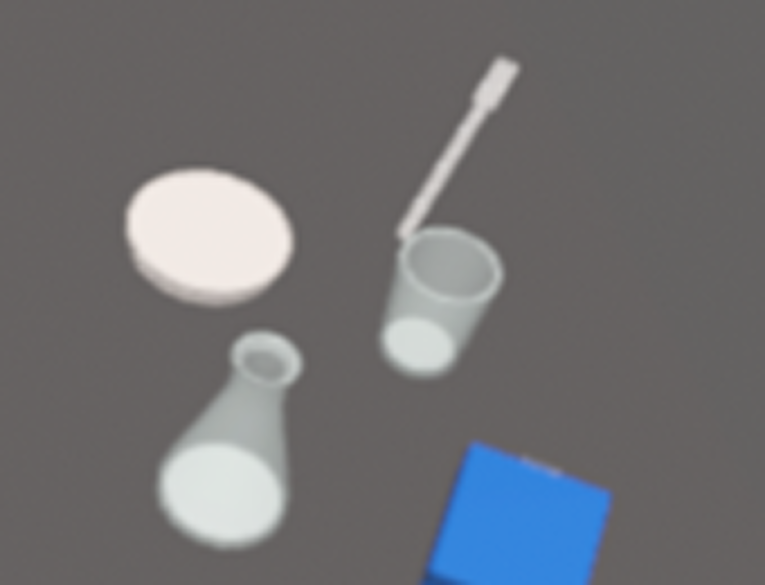

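```bash
python3 - <<'E'
from h import *
c=dict(np.load('top0.npz')); s=dict(np.load('scene0.npz'))
for z,P in((.045,[(403.7,243.7),(455,255.5),(447.5,298),(395,287)]),(.06,[(489,260),(558.5,261),(562,320),(491.5,320)])):
    w=np.array([onz(c,*p,z) for p in P]); print([round(float(np.linalg.norm(w[i]-w[i-1])),3) for i in range(4)])
def cen(cc,u,v,r=12,thr=150):
    g=cc['pixels'][v-r:v+r,u-r:u+r].min(2).astype(int); n,l,st,ce=cv2.connectedComponentsWithStats((g>thr).astype(np.uint8))
    i=1+np.argmax(st[1:,4]); return ce[i]+[u-r,v-r],st[i]
for nm,z,a,b in(('btn',.067,(438,277),(205,231)),('stopper',.028,(265,290),(371,232)),('fa',.128,(285,231),(356,243)),('fb',.128,(359,221),(281,252))):
  for cc,p in((c,a),(s,b)):
    q,st=cen(cc,*p); print(nm,q.round(1),st,onz(cc,*q,z).round(4))
d=c['range_z']
for v in range(272,283,2): print([round(float(dep(c,u,v)[2]),4) for u in range(430,447,2)])
print(onz(c,120+346/4.5,140+339/4.5,.114),onz(s,390+267/4.5,180+360/4.5,.114))
E
```

```text
[0.106, 0.126, 0.104, 0.126]
[0.14, 0.166, 0.138, 0.166]
btn [439. 275.] [  0   0  24  24 196] [ 0.525  -0.3299  0.067 ]
btn [204.3 231.3] [  0   3  24  21 297] [ 0.5296 -0.3262  0.067 ]
stopper [264.4 289.4] [ 7  7 10 10 79] [0.4857 0.0813 0.028 ]
stopper [370.8 233.9] [  6   7  12  15 132] [0.4987 0.0798 0.028 ]
fa [286.5 234.6] [  4   6  20  18 308] [0.6042 0.0238 0.128 ]
fa [355.6 245.6] [  5   6  15  18 221] [0.6238 0.0276 0.128 ]
fb [356.7 224.6] [  0   6  20  18 306] [ 0.6296 -0.1323  0.128 ]
fb [280.5 254.2] [  4   5  16  19 230] [ 0.6497 -0.136   0.128 ]
[0.055, 0.0559, 0.0645, 0.0662, 0.0674, 0.0665, 0.0674, 0.0594, 0.0418]
[0.0566, 0.065, 0.0651, 0.0663, 0.0651, 0.0627, 0.0676, 0.0647, 0.0552]
[0.0563, 0.0643, 0.0657, 0.066, 0.0668, 0.068, 0.0637, 0.0655, 0.058]
[0.0544, 0.066, 0.0691, 0.068, 0.0658, 0.0696, 0.0653, 0.0648, 0.052]
[0.0576, 0.0617, 0.0679, 0.0665, 0.065, 0.067, 0.0628, 0.0651, 0.0543]
[0.056, 0.0574, 0.0644, 0.0623, 0.066, 0.0649, 0.0661, 0.0545, 0.0587]
[0.64727888 0.23078427 0.114     ] [0.6511305  0.23317451 0.114     ]
```

The smaller box measures about 106×126 mm on its top face and 45 mm high, so it is the one meant. The larger one is about 140×166 mm and is the decoy. The button is at about (0.522, −0.327, 0.066). The open flask is at top (197,215): an empty ring, at about (0.649, 0.232). The two clear flasks at top (285,231) and (359,221) have stoppers, and the purple one is a look-alike. The loose stopper is at about (0.487, 0.081).

I'll shut the fingers and move over the button.

```bash
cat > go.py <<'E'
import sys
from h import *
from scipy.spatial.transform import Rotation as R
o=bot.get_obs(); q=o['tool_rot']; r=R.from_quat([q[1],q[2],q[3],q[0]])
t=np.array([float(x) for x in sys.argv[1:4]])
print('t',o['t'],'tcp',o['eef_pos'].round(4),'grip',round(o['gripper_width'],3),'F',o['contact_force'].round(2))
yaw=float(sys.argv[4]) if len(sys.argv)>4 else None
print('shift',(r.inv().apply(t-o['eef_pos'])/.4).round(4),'dist',np.linalg.norm(t-o['eef_pos']).round(3),'axes',r.as_matrix().round(3).tolist())
# tilt correction to straight down, same yaw
m=r.as_matrix(); x=m[:,0]*[1,1,0]; x/=np.linalg.norm(x); z=np.array([0,0,-1.]); T=np.c_[x,np.cross(z,x),z]
print('turn',((r.inv()*R.from_matrix(T)).as_rotvec()/(2*np.pi)).round(4))
E
python3 go.py .522 -.327 .16
```

```text
t 0.15 tcp [ 0.2488 -0.6269  0.1995] grip 1.0 F [ 0.42 -0.18 -0.09]
shift [ 0.9115 -0.4449  0.0992] dist 0.408 axes [[0.929, 0.369, -0.001], [0.369, -0.929, 0.001], [-0.0, -0.001, -1.0]]
turn [-0.0002  0.     -0.    ]
```

Call:
play_rows:
  motion:
    - [[0.08,-0.04,0],[0,0,0]]
    - [[0.18,-0.09,0],[0,0,0]]
    - [[0.28,-0.13,0],[0,0,0]]
    - [[0.38,-0.18,0],[0,0,0]]
    - [[0.48,-0.23,0],[0,0,0]]
    - [[0.58,-0.28,0],[0,0,0]]
    - [[0.66,-0.32,0],[0,0,0]]
    - [[0.7,-0.34,0],[0,0,0]]
  fingers: 0
  grip_force: 20

```text
t: 0.95
eef_pos: [0.4619, -0.3931, 0.1994]
tool_rot: [-0.001, 0.982, 0.19, 0.0]
contact_force: [0.7, 0.4, 0.6]
gripper_width: 0.003
```

```bash
python3 go.py .522 -.327 .14; python3 - <<'E'
from h import *
save('wrist','wrist1')
E
```

```text
t 0.95 tcp [ 0.4619 -0.3931  0.1994] grip 0.003 F [0.7  0.36 0.58]
shift [ 0.2011 -0.0967  0.1491] dist 0.107 axes [[0.928, 0.374, 0.0], [0.374, -0.928, 0.003], [0.001, -0.003, -1.0]]
turn [-0.0004 -0.0002  0.    ]
```

View pics/wrist1.png

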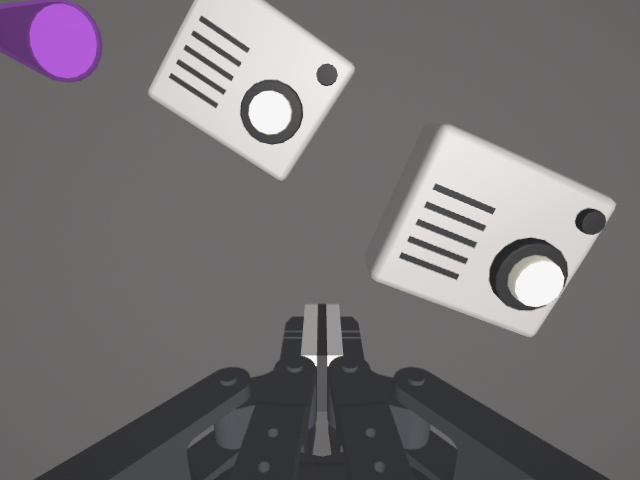

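The wrist view shows the shut fingertips at (322,305), the target button at (270,112), and the larger decoy box at lower right.

```bash
python3 - <<'E'
from h import *
c=dict(np.load('wrist1.npz')); print(onz(c,270,112,.066),dep(c,270,112))
E
python3 go.py .524 -.326 .1
```

```text
[ 0.52085349 -0.3288444   0.066     ] [ 0.52090369 -0.3289288   0.06676961]
t 1.0 tcp [ 0.4634 -0.3915  0.1994] grip 0.001 F [ 1.55  1.43 -0.13]
shift [ 0.2013 -0.0939  0.2494] dist 0.134 axes [[0.927, 0.376, 0.001], [0.376, -0.927, 0.004], [0.002, -0.003, -1.0]]
turn [-0.0005 -0.0004  0.    ]
```

Call:
play_rows:
  motion:
    - [[0.08,-0.04,0],[0,0,0]]
    - [[0.14,-0.07,0.04],[0,0,0]]
    - [[0.19,-0.09,0.1],[0,0,0]]
    - [[0.196,-0.092,0.16],[0,0,0]]
    - [[0.196,-0.092,0.21],[0,0,0]]
    - [[0.196,-0.092,0.23],[0,0,0]]
    - [[0.196,-0.092,0.23],[0,0,0]]
    - [[0.196,-0.092,0.23],[0,0,0]]

```text
t: 1.8
eef_pos: [0.5225, -0.3283, 0.1085]
tool_rot: [-0.001, 0.982, 0.191, 0.001]
contact_force: [-0.5, 0.2, -0.5]
gripper_width: 0.0
```

```bash
python3 go.py .522 -.328 .062; python3 - <<'E'
from h import *
save('wrist','wrist2')
E
```

```text
t 1.8 tcp [ 0.5225 -0.3283  0.1085] grip 0.0 F [-0.52  0.19 -0.54]
shift [-0.0011 -0.0009  0.1162] dist 0.047 axes [[0.927, 0.375, 0.002], [0.375, -0.927, 0.003], [0.003, -0.002, -1.0]]
turn [-0.0004 -0.0005  0.    ]
```

View pics/wrist2.png

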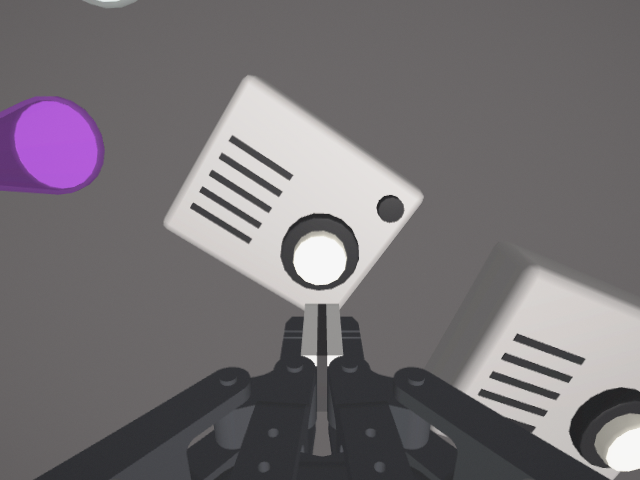

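Aligned: the fingertips are straight over the button at (320,258). Pressing down in slow steps.

Call:
play_rows:
  motion:
    - [[0,0,0.04],[0,0,0]]
    - [[0,0,0.08],[0,0,0]]
    - [[0,0,0.1],[0,0,0]]
    - [[0,0,0.11],[0,0,0]]
    - [[0,0,0.118],[0,0,0]]
    - [[0,0,0.122],[0,0,0]]
    - [[0,0,0.122],[0,0,0]]
    - [[0,0,0.122],[0,0,0]]

```text
t: 2.65
eef_pos: [0.5232, -0.3284, 0.0605]
tool_rot: [-0.001, 0.982, 0.191, 0.002]
contact_force: [-0.0, 0.0, 0.7]
gripper_width: -0.005
```

Call:
play_rows:
  motion:
    - [[0,0,0.005],[0,0,0]]
    - [[0,0,0.01],[0,0,0]]
    - [[0,0,0.01],[0,0,0]]
    - [[0,0,0.01],[0,0,0]]

```text
t: 3.05
eef_pos: [0.5232, -0.3283, 0.0564]
tool_rot: [-0.001, 0.982, 0.191, 0.002]
contact_force: [0.2, 0.9, 0.5]
gripper_width: -0.001
```

```bash
python3 go.py .522 -.328 .1; python3 - <<'E'
from h import *
for i in range(6): bot.read_camera('wrist'); print(bot.get_obs()['contact_force'].round(2), bot.get_obs()['eef_pos'].round(4))
for n in('scene','wrist'):
    c=save(n,n+'3')
    x,y=(150,190) if n=='scene' else (240,180)
    cv2.imwrite(f'pics/c3{n}.png',cv2.resize(c['pixels'][y:y+100,x:x+130,::-1] if n=='scene' else c['pixels'][160:400,200:480,::-1],None,fx=5 if n=='scene' else 2.4,fy=5 if n=='scene' else 2.4,interpolation=cv2.INTER_CUBIC))
E
```

```text
t 3.05 tcp [ 0.5232 -0.3283  0.0564] grip -0.001 F [0.17 0.87 0.53]
shift [-0.002  -0.0021 -0.1089] dist 0.044 axes [[0.927, 0.375, 0.003], [0.375, -0.927, 0.003], [0.004, -0.001, -1.0]]
turn [-0.0002 -0.0006  0.    ]
[-0.62  0.86  0.17] [ 0.5232 -0.3284  0.0565]
[-0.51  0.23  0.15] [ 0.5233 -0.3284  0.0565]
[-0.05 -0.89 -0.11] [ 0.5233 -0.3284  0.0566]
[-0.53 -0.76 -1.18] [ 0.5233 -0.3284  0.0566]
[ 0.92 -0.4   0.11] [ 0.5233 -0.3284  0.0566]
[ 0.04 -0.91  0.1 ] [ 0.5233 -0.3284  0.0566]
```

View pics/c3scene.png

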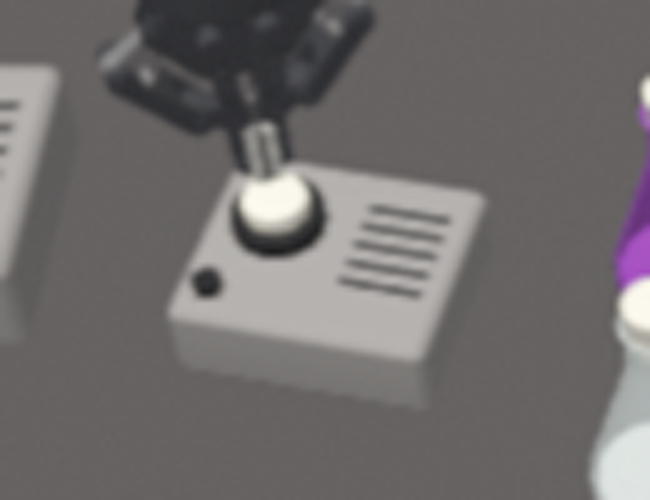

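View pics/c3wrist.png

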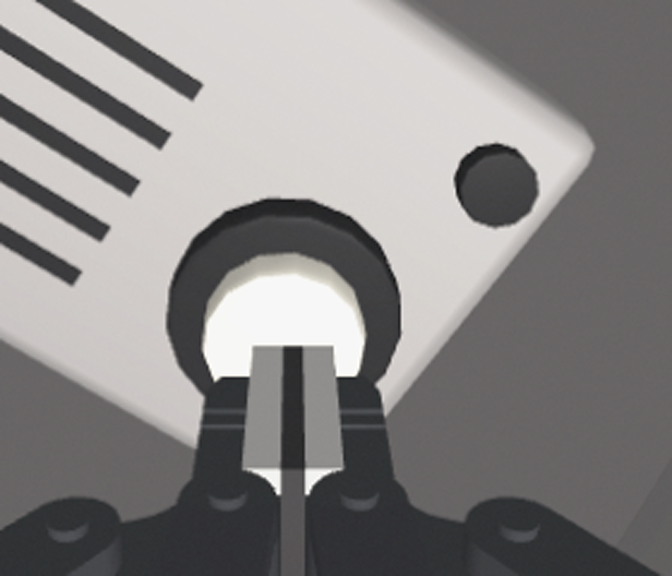

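```bash
python3 - <<'E'
from h import *
s=dict(np.load('scene3.npz')); w=dict(np.load('wrist3.npz'))
o,d=ray(s,202.4,225.6)
for x in(.515,.523,.53): print(o+d*(x-o[0])/d[0])
for v in range(218,240,2): print('s',v,[dep(s,u,v).round(3).tolist() for u in(200,204)])
for v in range(270,340,6): print('w',v,dep(w,315,v).round(4),dep(w,328,v).round(4))
E
```

```text
[ 0.515      -0.33217346  0.07119713]
[ 0.523      -0.32976748  0.07983333]
[ 0.53       -0.32766225  0.08739   ]
s 218 [[0.536, -0.328, 0.12], [0.529, -0.32, 0.112]]
s 220 [[0.535, -0.329, 0.112], [0.535, -0.32, 0.112]]
s 222 [[0.535, -0.33, 0.105], [0.533, -0.321, 0.103]]
s 224 [[0.534, -0.331, 0.098], [0.533, -0.322, 0.096]]
s 226 [[0.491, -0.346, 0.044], [0.512, -0.329, 0.067]]
s 228 [[0.519, -0.338, 0.067], [0.52, -0.328, 0.068]]
s 230 [[0.525, -0.337, 0.066], [0.529, -0.326, 0.071]]
s 232 [[0.532, -0.336, 0.067], [0.53, -0.327, 0.065]]
s 234 [[0.532, -0.337, 0.06], [0.535, -0.327, 0.064]]
s 236 [[0.533, -0.338, 0.054], [0.536, -0.327, 0.057]]
s 238 [[0.542, -0.336, 0.056], [0.54, -0.327, 0.055]]
w 270 [ 0.5343 -0.3212  0.0615] [ 0.5356 -0.3271  0.059 ]
w 276 [ 0.5327 -0.3219  0.0642] [ 0.5349 -0.3273  0.0644]
w 282 [ 0.5306 -0.3228  0.0657] [ 0.533  -0.3281  0.0663]
w 288 [ 0.5282 -0.3238  0.0665] [ 0.5299 -0.3294  0.0655]
w 294 [ 0.5251 -0.325   0.0658] [ 0.5271 -0.3306  0.0653]
w 300 [ 0.5221 -0.3262  0.0655] [ 0.524  -0.3318  0.0647]
w 306 [ 0.533  -0.3223  0.0927] [ 0.534  -0.3273  0.0909]
w 312 [ 0.5326 -0.3225  0.0967] [ 0.5339 -0.3273  0.0956]
w 318 [ 0.533  -0.3225  0.1019] [ 0.5344 -0.327   0.1011]
w 324 [ 0.5331 -0.3225  0.1061] [ 0.5343 -0.327   0.105 ]
w 330 [ 0.5326 -0.3228  0.1091] [ 0.5345 -0.3268  0.1095]
w 336 [ 0.5334 -0.3226  0.1142] [ 0.5347 -0.3267  0.1137]
```

```bash
python3 - <<'E'
from h import *
for k,t in(('wrist1',[.4634,-.3915,.1994]),('wrist2',[.5225,-.3283,.1085]),('wrist3',[.5233,-.3284,.0566])):
    w=dict(np.load(k+'.npz')); P=w['pose']
    pts=np.array([dep(w,u,v) for u in(313,315,328,330) for v in(306,307,308)]).mean(0)
    print(k,pts.round(4),(pts-t).round(4),'cam-tcp',(P[:3,3]-t).round(4))
w=dict(np.load('wrist0.npz'));print((w['pose'][:3,3]-[.2488,-.6269,.1995]).round(4))
s=dict(np.load('wrist3.npz'))
print([round(float(s['range_z'][v,316]),4) for v in range(298,312)])
E
```

```text
wrist1 [ 0.4721 -0.3897  0.2354] [0.0087 0.0018 0.036 ] cam-tcp [0.0774 0.0291 0.1726]
wrist2 [ 0.5326 -0.3248  0.1444] [0.0101 0.0035 0.0359] cam-tcp [0.0786 0.0308 0.1727]
wrist3 [ 0.5335 -0.3248  0.0927] [0.0102 0.0036 0.0361] cam-tcp [0.0784 0.031  0.1727]
[0.0793 0.0307 0.1723]
[0.1817, 0.1815, 0.1821, 0.1818, 0.1823, 0.1834, 0.1555, 0.1547, 0.1538, 0.1525, 0.1527, 0.1515, 0.1509, 0.1491]
```

View pics/wrist0.png

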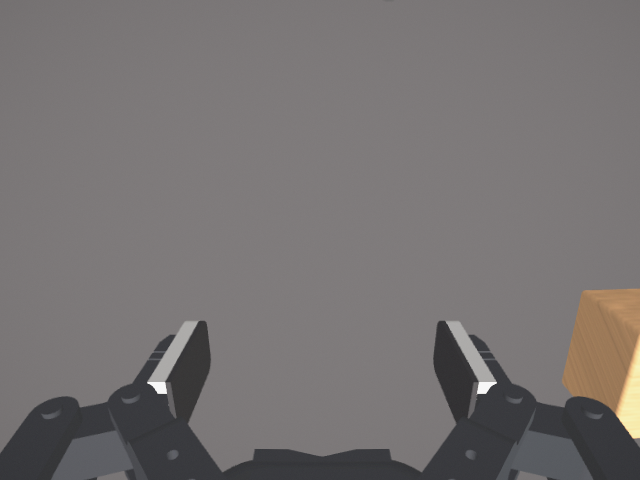

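The cameras disagree with the reported TCP. By both the wrist and scene depth, the real fingertips end at about z 0.091, while the report says 0.0565. That is a constant 35 mm height offset, with the sideways position matching, and it explains the zero force. I'll trust the cameras and keep going down slowly, watching the force; contact should come at a reported z of about 0.031.

Call:
play_rows:
  motion:
    - [[0,0,0.02],[0,0,0]]
    - [[0,0,0.04],[0,0,0]]
    - [[0,0,0.05],[0,0,0]]
    - [[0,0,0.055],[0,0,0]]
    - [[0,0,0.055],[0,0,0]]

```text
t: 3.95
eef_pos: [0.5229, -0.3281, 0.0341]
tool_rot: [-0.001, 0.982, 0.191, 0.001]
contact_force: [-1.4, 1.1, 2.7]
gripper_width: 0.0
```

Call:
play_rows:
  motion:
    - [[0,0,0.004],[0,0,0]]
    - [[0,0,0.008],[0,0,0]]
    - [[0,0,0.01],[0,0,0]]
    - [[0,0,0.01],[0,0,0]]

```text
t: 4.35
eef_pos: [0.5231, -0.3282, 0.0304]
tool_rot: [-0.001, 0.982, 0.191, 0.002]
contact_force: [-0.3, 0.2, 5.2]
gripper_width: 0.001
```

Call:
play_rows:
  motion:
    - [[0,0,0.004],[0,0,0]]
    - [[0,0,0.007],[0,0,0]]
    - [[0,0,0.007],[0,0,0]]
    - [[0,0,0.007],[0,0,0]]

```text
t: 4.75
eef_pos: [0.5233, -0.3283, 0.0298]
tool_rot: [-0.001, 0.982, 0.191, 0.002]
contact_force: [-5.4, 3.2, 20.4]
gripper_width: 0.002
```

```bash
python3 - <<'E'
from h import *
print(bot.get_obs()['contact_force'])
w=save('wrist','wrist4'); cv2.imwrite('pics/c4.png',cv2.resize(w['pixels'][160:400,200:480,::-1],None,fx=2.4,fy=2.4))
for v in range(262,304,5): print(v,dep(w,315,v).round(4),dep(w,328,v).round(4))
E
```

```text
[-5.4328354   3.19515901 20.38507148]
262 [ 0.5417 -0.3184  0.0446] [ 0.5435 -0.3236  0.0439]
267 [ 0.5419 -0.3184  0.0505] [ 0.5436 -0.3235  0.0497]
272 [ 0.5416 -0.3187  0.0548] [ 0.5437 -0.3234  0.0552]
277 [ 0.5398 -0.3194  0.0554] [ 0.5422 -0.324   0.0564]
282 [ 0.5375 -0.3203  0.0549] [ 0.5399 -0.325   0.0558]
287 [ 0.5358 -0.321   0.0556] [ 0.5377 -0.3258  0.0556]
292 [ 0.5344 -0.3215  0.0572] [ 0.5356 -0.3267  0.0553]
297 [ 0.533  -0.3221  0.0586] [ 0.5352 -0.3268  0.059 ]
302 [ 0.5309 -0.323   0.0585] [ 0.5327 -0.3279  0.0582]
```

View pics/c4.png

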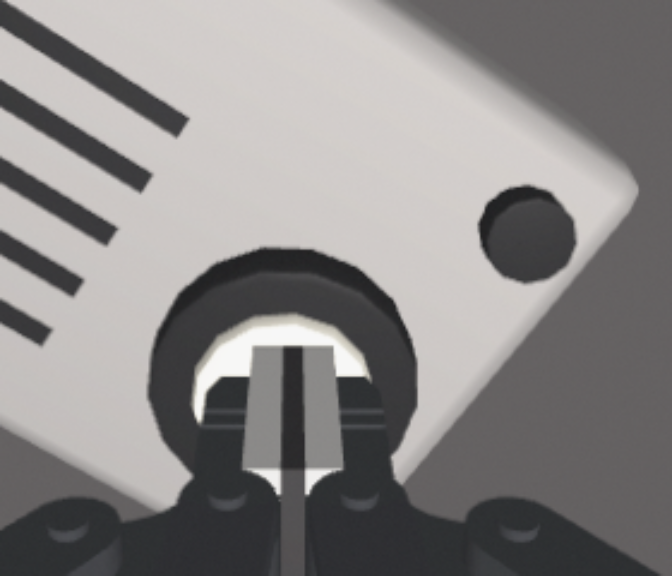

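The button bottomed out: the force jumped to 20 N and the cap depth dropped from 0.066 to about 0.059. True tip z is therefore about reported z + 0.030. Now I'll lift straight off so it springs back, up to a safe travel height.

Call:
play_rows:
  motion:
    - [[0,0,-0.03],[0,0,0]]
    - [[0,0,-0.1],[0,0,0]]
    - [[0,0,-0.18],[0,0,0]]
    - [[0,0,-0.26],[0,0,0]]
    - [[0,0,-0.34],[0,0,0]]
    - [[0,0,-0.42],[0,0,0]]
    - [[0,0,-0.48],[0,0,0]]
    - [[0,0,-0.5],[0,0,0]]

```text
t: 5.6
eef_pos: [0.524, -0.3295, 0.2327]
tool_rot: [0.001, 0.982, 0.191, 0.004]
contact_force: [0.6, -0.9, -0.1]
gripper_width: 0.0
```

```bash
python3 go.py .649 .232 .23; python3 - <<'E'
from h import *
w=save('wrist','wrist5'); s=save('scene','scene5')
print([dep(s,u,v).round(3).tolist() for u in(202,205,207) for v in (228,230)])
E
```

```text
t 5.6 tcp [ 0.524  -0.3295  0.2327] grip 0.0 F [ 0.61 -0.9  -0.1 ]
shift [ 0.8159 -1.1844  0.0094] dist 0.575 axes [[0.927, 0.375, 0.007], [0.375, -0.927, 0.0], [0.007, 0.003, -1.0]]
turn [ 0.0004 -0.0011 -0.    ]
[[0.52, -0.333, 0.069], [0.524, -0.333, 0.066], [0.52, -0.326, 0.068], [0.521, -0.326, 0.063], [0.518, -0.321, 0.066], [0.525, -0.32, 0.067]]
```

View pics/scene5.png

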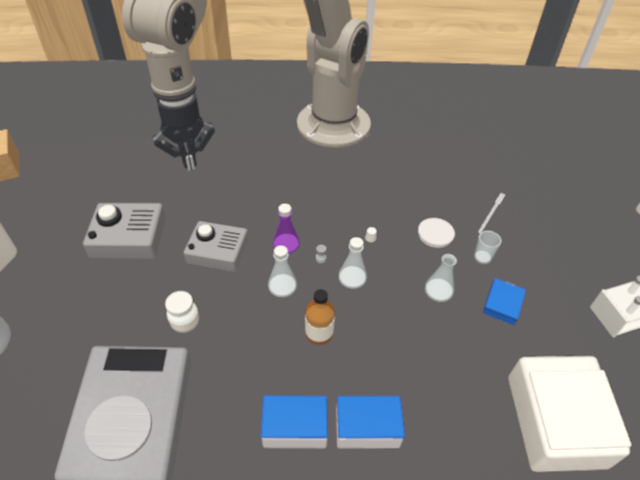

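The button is up again, with the cap back at about 0.066. Travelling high to the open flask.

Call:
play_rows:
  motion:
    - [[0.03,-0.05,0],[0,0,0]]
    - [[0.09,-0.13,0],[0,0,0]]
    - [[0.15,-0.22,0],[0,0,0]]
    - [[0.21,-0.31,0],[0,0,0]]
    - [[0.27,-0.4,0],[0,0,0]]
    - [[0.33,-0.48,0],[0,0,0]]
    - [[0.38,-0.55,0],[0,0,0]]
    - [[0.4,-0.58,0],[0,0,0]]

```text
t: 6.5
eef_pos: [0.584, -0.0493, 0.2292]
tool_rot: [-0.002, 0.981, 0.194, 0.001]
contact_force: [-1.2, 0.6, 0.2]
gripper_width: -0.0
```

```bash
python3 go.py .649 .232 .23
```

```text
t 6.5 tcp [ 0.584  -0.0493  0.2292] grip -0.0 F [-1.17  0.55  0.19]
shift [ 0.4175 -0.5888  0.0009] dist 0.289 axes [[0.925, 0.38, 0.002], [0.38, -0.925, 0.004], [0.003, -0.002, -1.0]]
turn [-0.0004 -0.0005  0.    ]
```

Call:
play_rows:
  motion:
    - [[0.04,-0.06,0],[0,0,0]]
    - [[0.1,-0.14,0],[0,0,0]]
    - [[0.16,-0.23,0],[0,0,0]]
    - [[0.22,-0.32,0],[0,0,0]]
    - [[0.29,-0.41,0],[0,0,0]]
    - [[0.35,-0.5,0],[0,0,0]]
    - [[0.4,-0.57,0],[0,0,0]]
    - [[0.417,-0.589,0],[0,0,0]]

```text
t: 7.3
eef_pos: [0.6476, 0.2362, 0.2281]
tool_rot: [-0.002, 0.981, 0.196, 0.0]
contact_force: [0.1, 0.4, -0.2]
gripper_width: 0.0
```

```bash
python3 - <<'E'
from h import *
for n in('wrist','scene','top'): save(n,n+'6')
E
python3 go.py .649 .232 .123
```

```text
t 7.45 tcp [0.6486 0.2304 0.2288] grip 0.006 F [ 0.17 -0.4  -0.17]
shift [ 0.0022 -0.0029  0.2644] dist 0.106 axes [[0.925, 0.38, 0.0], [0.38, -0.925, 0.002], [0.001, -0.001, -1.0]]
turn [-0.0002 -0.0001  0.    ]
```

View pics/wrist6.png

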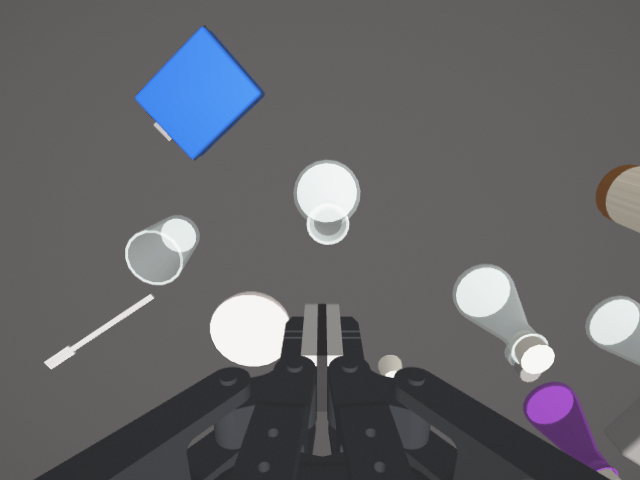

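View pics/scene6.png

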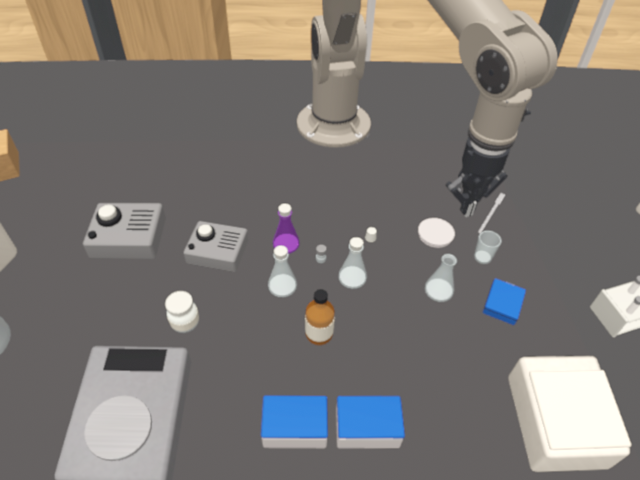

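The wrist view shows the open mouth ring at (328,224), in line with the fingertips. The closed flasks are off to the right.

```bash
python3 - <<'E'
from h import *
w=dict(np.load('wrist6.npz')); print(onz(w,328,224,.114),onz(w,327,193,0.003))
print('finger tip front',dep(w,315,307),dep(w,328,307))
E
python3 go.py .648 .231 .123
```

```text
[0.64857245 0.23152767 0.114     ] [0.64807465 0.2311825  0.003     ]
finger tip front [0.65666604 0.24202154 0.26364085] [0.65884124 0.23752472 0.26412741]
t 7.45 tcp [0.6486 0.2304 0.2288] grip 0.006 F [ 0.17 -0.4  -0.17]
shift [-0.0011 -0.0015  0.2644] dist 0.106 axes [[0.925, 0.38, 0.0], [0.38, -0.925, 0.002], [0.001, -0.001, -1.0]]
turn [-0.0002 -0.0001  0.    ]
```

Call:
play_rows:
  motion:
    - [[0,-0.002,0.03],[0,0,0]]
    - [[0,-0.002,0.08],[0,0,0]]
    - [[0,-0.002,0.13],[0,0,0]]
    - [[0,-0.002,0.18],[0,0,0]]
    - [[0,-0.002,0.22],[0,0,0]]
    - [[0,-0.002,0.25],[0,0,0]]
    - [[0,-0.002,0.264],[0,0,0]]
    - [[0,-0.002,0.264],[0,0,0]]

```text
t: 8.25
eef_pos: [0.6481, 0.2307, 0.1224]
tool_rot: [-0.001, 0.981, 0.193, -0.0]
contact_force: [-0.3, 0.2, 0.4]
gripper_width: -0.005
```

```bash
python3 - <<'E'
from h import *
for n in('wrist','scene','top'): 
    c=save(n,n+'7')
    if n!='wrist':
        x,y=(400,170) if n=='scene' else (130,150); cv2.imwrite(f'pics/c7{n}.png',cv2.resize(c['pixels'][y:y+140,x:x+140,::-1],None,fx=4,fy=4))
w=dict(np.load('wrist7.npz'));print('finger tip front',dep(w,315,306),dep(w,328,306))
E
python3 go.py .6486 .2315 .123
```

```text
finger tip front [0.65739001 0.23672827 0.15756943] [0.65956715 0.23222651 0.15812904]
t 8.4 tcp [0.649  0.2317 0.1242] grip -0.003 F [-0.53 -0.39  0.83]
shift [-0.001  0.     0.003] dist 0.001 axes [[0.925, 0.38, 0.002], [0.38, -0.925, 0.002], [0.002, -0.002, -1.0]]
turn [-0.0002 -0.0004  0.    ]
```

View pics/c7scene.png

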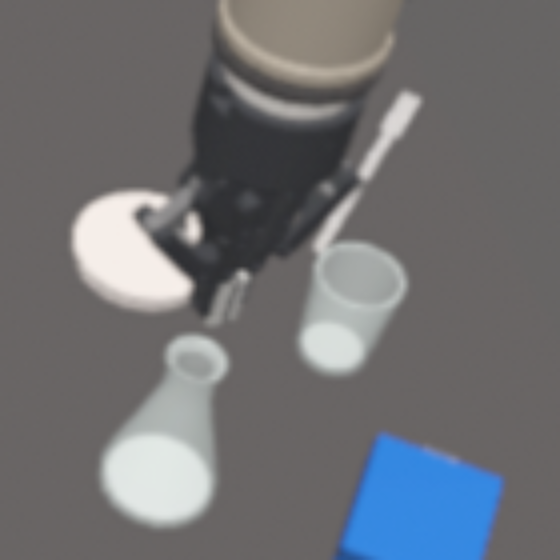

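View pics/wrist7.png

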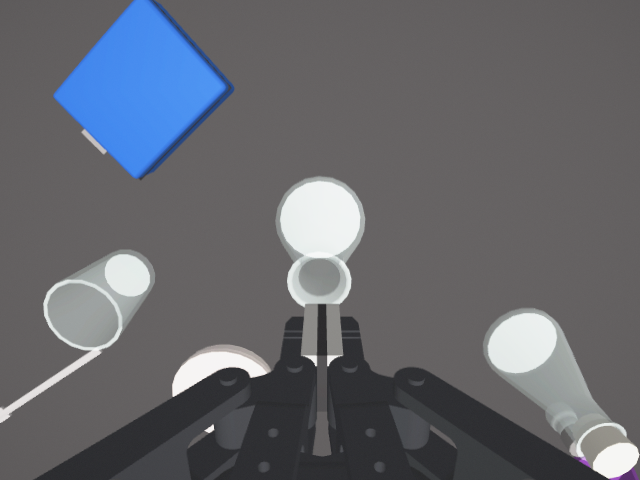

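The fingertips are centred and about 40 mm above the lip by camera, or 9 mm by the biased report. After lowering 3 mm, the height meets the limits under both readings. Dwelling there.

Call:
play_rows:
  motion:
    - [[0,0,0.008],[0,0,0]]
    - [[0,0,0.008],[0,0,0]]
    - [[0,0,0.008],[0,0,0]]
    - [[0,0,0.008],[0,0,0]]
    - [[0,0,0.008],[0,0,0]]
    - [[0,0,0.008],[0,0,0]]
    - [[0,0,0.008],[0,0,0]]
    - [[0,0,0.008],[0,0,0]]

```text
t: 9.2
eef_pos: [0.649, 0.2317, 0.121]
tool_rot: [-0.001, 0.981, 0.193, 0.001]
contact_force: [-0.1, 0.0, -0.1]
gripper_width: 0.002
```

Call:
play_rows:
  motion:
    - [[0,0,0],[0,0,0]]
    - [[0,0,0],[0,0,0]]
    - [[0,0,0],[0,0,0]]
    - [[0,0,0],[0,0,0]]
    - [[0,0,0],[0,0,0]]
    - [[0,0,0],[0,0,0]]
    - [[0,0,0],[0,0,0]]
    - [[0,0,0],[0,0,0]]

```text
t: 10.0
eef_pos: [0.649, 0.2317, 0.121]
tool_rot: [-0.001, 0.981, 0.193, 0.001]
contact_force: [0.1, -0.6, -0.3]
gripper_width: -0.0
```

Call:
play_rows:
  motion:
    - [[0,0,0],[0,0,0]]
    - [[0,0,0],[0,0,0]]
    - [[0,0,0],[0,0,0]]
    - [[0,0,0],[0,0,0]]
    - [[0,0,0],[0,0,0]]
    - [[0,0,0],[0,0,0]]
    - [[0,0,0],[0,0,0]]
    - [[0,0,0],[0,0,0]]

```text
t: 10.8
eef_pos: [0.6489, 0.2317, 0.121]
tool_rot: [-0.001, 0.981, 0.193, 0.001]
contact_force: [0.8, -0.5, -0.3]
gripper_width: -0.0
```

```bash
python3 go.py .649 .2315 .22
```

```text
t 10.8 tcp [0.6489 0.2317 0.121 ] grip -0.0 F [ 0.75 -0.46 -0.33]
shift [ 0.0006  0.     -0.2476] dist 0.099 axes [[0.925, 0.38, 0.002], [0.38, -0.925, 0.002], [0.002, -0.002, -1.0]]
turn [-0.0002 -0.0004  0.    ]
```

Lift, then move across to the stopper.

Call:
play_rows:
  motion:
    - [[0,0,-0.05],[0,0,0]]
    - [[0,0,-0.12],[0,0,0]]
    - [[0,0,-0.2],[0,0,0]]
    - [[0,0,-0.25],[0,0,0]]
    - [[0,0,-0.25],[0,0,0]]
    - [[0,0,-0.25],[0,0,0]]

```text
t: 11.4
eef_pos: [0.6488, 0.2314, 0.2209]
tool_rot: [-0.001, 0.981, 0.193, 0.001]
contact_force: [-0.7, 0.1, -0.1]
gripper_width: 0.004
```

```bash
python3 go.py .487 .081 .22
```

```text
t 11.4 tcp [0.6488 0.2314 0.2209] grip 0.004 F [-0.66  0.11 -0.12]
shift [-5.168e-01  1.943e-01  5.000e-04] dist 0.221 axes [[0.925, 0.38, 0.002], [0.38, -0.925, 0.002], [0.003, -0.001, -1.0]]
turn [-0.0002 -0.0004  0.    ]
```

Call:
play_rows:
  motion:
    - [[-0.05,0.02,0],[0,0,0]]
    - [[-0.13,0.05,0],[0,0,0]]
    - [[-0.22,0.08,0],[0,0,0]]
    - [[-0.31,0.12,0],[0,0,0]]
    - [[-0.4,0.15,0],[0,0,0]]
    - [[-0.47,0.18,0],[0,0,0]]
    - [[-0.51,0.19,0],[0,0,0]]
    - [[-0.517,0.194,0],[0,0,0]]

```text
t: 12.2
eef_pos: [0.4847, 0.0792, 0.2189]
tool_rot: [-0.0, 0.981, 0.192, -0.0]
contact_force: [1.8, 0.5, -0.5]
gripper_width: 0.001
```

```bash
python3 - <<'E'
from h import *
for i in range(2): save('wrist','wrist8')
E
python3 go.py .487 .081 .034
```

```text
t 12.3 tcp [0.4866 0.0809 0.2195] grip 0.0 F [ 0.06  0.14 -0.44]
shift [2.000e-04 8.000e-04 4.638e-01] dist 0.186 axes [[0.925, 0.379, 0.001], [0.379, -0.925, 0.002], [0.002, -0.002, -1.0]]
turn [-0.0002 -0.0003  0.    ]
```

View pics/wrist8.png

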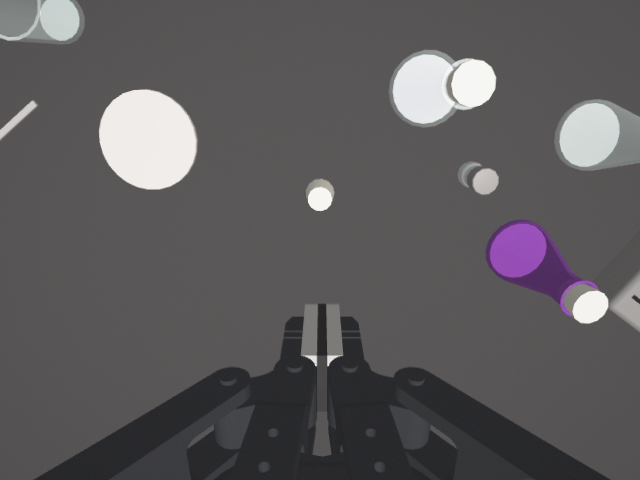

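The wrist view shows the loose stopper's top at (320,198), in line with the fingers, and nothing else near the descent. The target is a reported z of 0.035, which puts the tips about 38 mm above it by camera.

```bash
python3 - <<'E'
from h import *
w=dict(np.load('wrist8.npz')); print(onz(w,320,198.5,.028),dep(w,320,198))
E
```

```text
[0.48570426 0.08120707 0.028     ] [0.48577777 0.08124639 0.02630669]
```

Call:
play_rows:
  motion:
    - [[0,0,0.04],[0,0,0]]
    - [[0,0,0.11],[0,0,0]]
    - [[0,0,0.19],[0,0,0]]
    - [[0,0,0.27],[0,0,0]]
    - [[0,0,0.34],[0,0,0]]
    - [[0,0,0.39],[0,0,0]]
    - [[0,0,0.42],[0,0,0]]
    - [[0,0,0.43],[0,0,0]]

```text
t: 13.1
eef_pos: [0.4865, 0.0819, 0.046]
tool_rot: [-0.001, 0.981, 0.194, -0.0]
contact_force: [0.1, -0.2, 1.0]
gripper_width: 0.0
```

```bash
python3 - <<'E'
from h import *
c=save('wrist','wrist9'); c=save('scene','scene9'); cv2.imwrite('pics/c9.png',cv2.resize(c['pixels'][160:300,300:440,::-1],None,fx=4,fy=4))
E
python3 go.py .4865 .081 .035
```

```text
t 13.2 tcp [0.4871 0.0818 0.0473] grip -0.002 F [ 0.07 -0.6   0.37]
shift [-0.0021  0.0013  0.0306] dist 0.012 axes [[0.925, 0.38, 0.001], [0.38, -0.925, 0.002], [0.001, -0.002, -1.0]]
turn [-0.0003 -0.0002  0.    ]
```

View pics/wrist9.png

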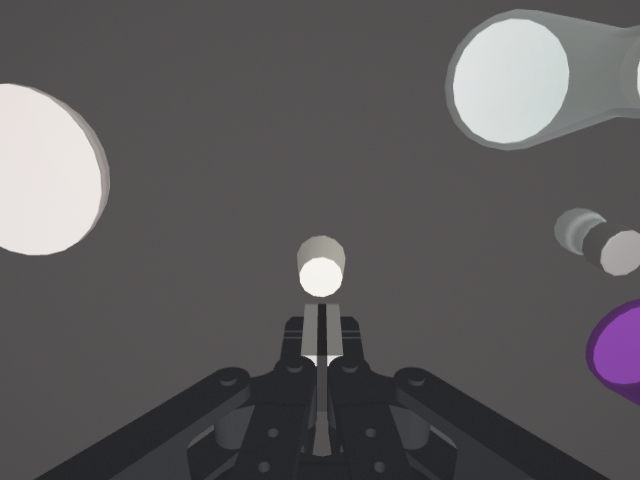

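View pics/c9.png

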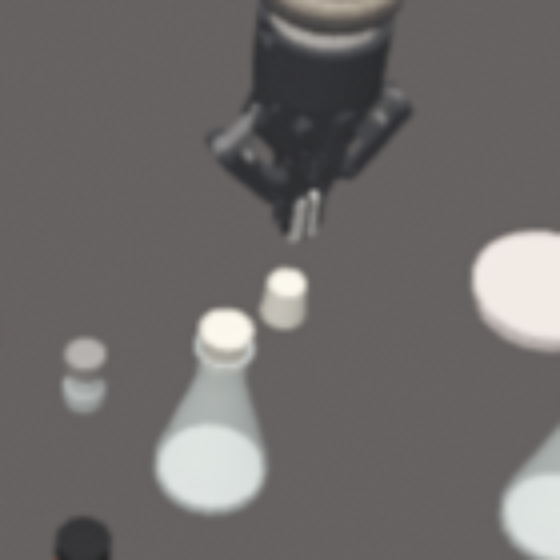

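The tips are centred above the stopper with a clear gap. Lowering the last 12 mm and dwelling.

Call:
play_rows:
  motion:
    - [[-0.002,0,0.015],[0,0,0]]
    - [[-0.002,0,0.03],[0,0,0]]
    - [[-0.002,0,0.03],[0,0,0]]
    - [[-0.002,0,0.03],[0,0,0]]
    - [[-0.002,0,0.03],[0,0,0]]
    - [[-0.002,0,0.03],[0,0,0]]
    - [[-0.002,0,0.03],[0,0,0]]
    - [[-0.002,0,0.03],[0,0,0]]

```text
t: 14.0
eef_pos: [0.4864, 0.0815, 0.0354]
tool_rot: [-0.001, 0.981, 0.194, 0.001]
contact_force: [0.9, 0.7, 0.8]
gripper_width: 0.005
```

Call:
play_rows:
  motion:
    - [[0,0,0],[0,0,0]]
    - [[0,0,0],[0,0,0]]
    - [[0,0,0],[0,0,0]]
    - [[0,0,0],[0,0,0]]
    - [[0,0,0],[0,0,0]]
    - [[0,0,0],[0,0,0]]
    - [[0,0,0],[0,0,0]]
    - [[0,0,0],[0,0,0]]

```text
t: 14.8
eef_pos: [0.4864, 0.0815, 0.0354]
tool_rot: [-0.001, 0.981, 0.193, 0.001]
contact_force: [0.3, 0.2, -0.8]
gripper_width: 0.002
```

Call:
play_rows:
  motion:
    - [[0,0,0],[0,0,0]]
    - [[0,0,0],[0,0,0]]
    - [[0,0,0],[0,0,0]]
    - [[0,0,0],[0,0,0]]
    - [[0,0,0],[0,0,0]]
    - [[0,0,0],[0,0,0]]
    - [[0,0,0],[0,0,0]]
    - [[0,0,0],[0,0,0]]

```text
t: 15.6
eef_pos: [0.4864, 0.0815, 0.0354]
tool_rot: [-0.001, 0.981, 0.194, 0.001]
contact_force: [0.5, -0.0, 0.5]
gripper_width: 0.002
```

```bash
python3 - <<'E'
from h import *
w=save('wrist','wrist10')
print('pad lower edge',dep(w,315,306).round(4),dep(w,328,306).round(4))
E
python3 go.py .487 .081 .2
```

```text
pad lower edge [0.4957 0.0874 0.0706] [0.4979 0.0829 0.0711]
t 15.65 tcp [0.4864 0.0815 0.0354] grip -0.001 F [-0.9   0.15  0.27]
shift [ 0.0015  0.0009 -0.4116] dist 0.165 axes [[0.925, 0.38, 0.001], [0.38, -0.925, 0.002], [0.002, -0.002, -1.0]]
turn [-0.0003 -0.0003  0.    ]
```

View pics/wrist10.png

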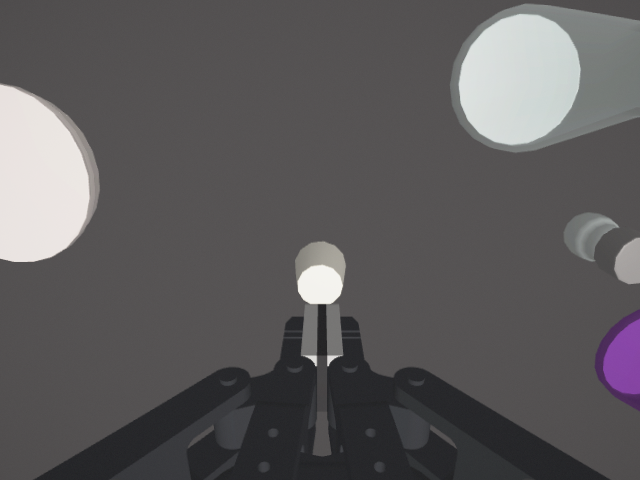

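Still centred with no contact. There is plenty of time, so I'll also hold nearer the nominal 2 cm (by camera) above the stopper, which covers the height uncertainty here.

Call:
play_rows:
  motion:
    - [[0,0,0.015],[0,0,0]]
    - [[0,0,0.03],[0,0,0]]
    - [[0,0,0.035],[0,0,0]]
    - [[0,0,0.035],[0,0,0]]
    - [[0,0,0.035],[0,0,0]]
    - [[0,0,0.035],[0,0,0]]
    - [[0,0,0.035],[0,0,0]]
    - [[0,0,0.035],[0,0,0]]

```text
t: 16.45
eef_pos: [0.4865, 0.0816, 0.0215]
tool_rot: [-0.001, 0.981, 0.194, 0.001]
contact_force: [-0.2, 0.1, 0.1]
gripper_width: 0.002
```

Call:
play_rows:
  motion:
    - [[0,0,0],[0,0,0]]
    - [[0,0,0],[0,0,0]]
    - [[0,0,0],[0,0,0]]
    - [[0,0,0],[0,0,0]]
    - [[0,0,0],[0,0,0]]
    - [[0,0,0],[0,0,0]]
    - [[0,0,0],[0,0,0]]
    - [[0,0,0],[0,0,0]]

```text
t: 17.25
eef_pos: [0.4866, 0.0816, 0.0215]
tool_rot: [-0.001, 0.981, 0.193, 0.001]
contact_force: [-0.0, 1.0, 0.1]
gripper_width: -0.004
```

Call:
play_rows:
  motion:
    - [[0,0,0],[0,0,0]]
    - [[0,0,0],[0,0,0]]
    - [[0,0,0],[0,0,0]]
    - [[0,0,0],[0,0,0]]
    - [[0,0,0],[0,0,0]]
    - [[0,0,0],[0,0,0]]
    - [[0,0,0],[0,0,0]]
    - [[0,0,0],[0,0,0]]

```text
t: 18.05
eef_pos: [0.4865, 0.0815, 0.0215]
tool_rot: [-0.001, 0.981, 0.193, 0.001]
contact_force: [0.2, 0.2, 0.2]
gripper_width: 0.001
```

Call:
play_rows:
  motion:
    - [[0,0,-0.04],[0,0,0]]
    - [[0,0,-0.12],[0,0,0]]
    - [[0,0,-0.2],[0,0,0]]
    - [[0,0,-0.28],[0,0,0]]
    - [[0,0,-0.36],[0,0,0]]
    - [[0,0,-0.43],[0,0,0]]
    - [[0,0,-0.46],[0,0,0]]
    - [[0,0,-0.46],[0,0,0]]

```text
t: 18.85
eef_pos: [0.4874, 0.0813, 0.2069]
tool_rot: [-0.001, 0.981, 0.193, 0.002]
contact_force: [-0.3, -0.8, -0.9]
gripper_width: -0.003
```

```bash
python3 - <<'E'
from h import *
c=save('top','top11'); c2=save('scene','scene11')
a=dict(np.load('top0.npz'));b=dict(np.load('scene0.npz'))
d=np.abs(a['pixels'].astype(int)-c['pixels']).max(2); cv2.imwrite('pics/diff_top.png',np.clip(d*3,0,255).astype(np.uint8))
d=np.abs(b['pixels'].astype(int)-c2['pixels']).max(2); cv2.imwrite('pics/diff_scene.png',np.clip(d*3,0,255).astype(np.uint8))
o=bot.get_obs();print(o['t'],o['eef_pos'],o['contact_force'])
print('btn',[dep(c2,u,v).round(3).tolist() for u in(203,206) for v in(229,231)])
E
```

```text
18.95 [0.48567573 0.08085553 0.20439092] [-1.24013118  0.16092175 -0.54404717]
btn [[0.522, -0.33, 0.067], [0.529, -0.329, 0.067], [0.521, -0.323, 0.065], [0.528, -0.322, 0.067]]
```

View pics/diff_scene.png

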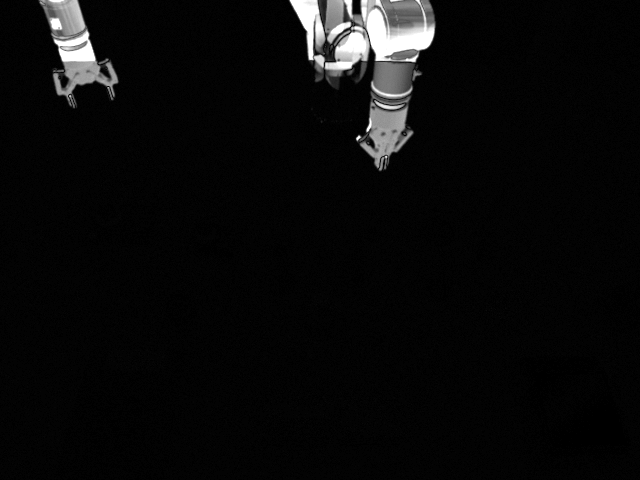

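View pics/scene11.png

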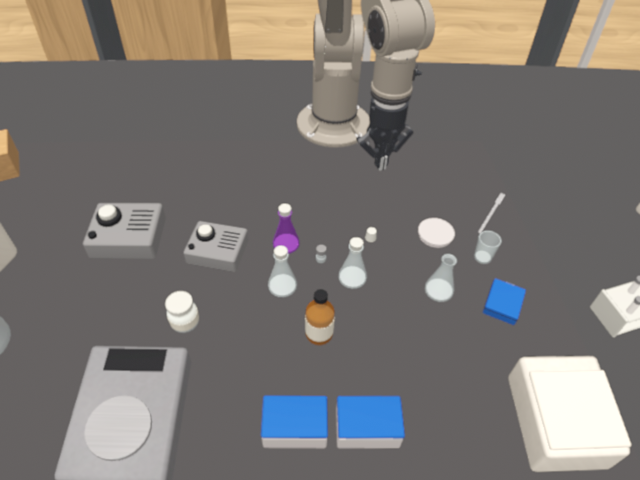

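The scene difference image shows only the arm has changed: nothing on the bench moved, the button is up and the arm is clear. Handing in.

```bash
python3 -c "
from station import bot
print(bot.hand_in())"
```

```text
the job is handed in; nothing more can be done
None
```

I pressed the call button, pointed at the open flask and then at the loose stopper, and handed the job in at about 19 s of the 54 s allowed. No verdict was reported.

- **Button:** I pressed the button on the smaller (110 × 130 mm) call box until it bottomed out. The force jumped to 20 N and the cap dropped about 7 mm. It then sprang back, with the cap at z ≈ 0.067 in the last check.
- **Pointing:** I held the shut fingertips over the open flask's mouth for about 2.4 s. Over the loose stopper I held about 2.4 s, then about 2 s more lower down. I crossed between them well above the closed flasks.
- **Last checks:** The before and after scene pictures differ only at the arm, so nothing on the bench moved. The wrist force was at noise level and the arm was clear of everything.

**Height disagreement:** The reported TCP height did not match the cameras or the button contact. The real fingertips sat about 30–35 mm higher than reported, while the sideways position agreed. I dwelt at heights meant to meet the limits under either reading. By camera, the tips were therefore about 4 cm above the flask mouth rather than 2 cm. Over the stopper they were about 4 cm up, then about 2.5 cm for the second hold.

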